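# Book a sample bottle and a tray peeled off a clinging stack in at the reader

## Task

Book the sample bottle and a tray in at the code reader: first turn the large brown bottle where it stands until its label squarely faces the reader's upright window and let go of it. Then peel the top tray off the clinging stack by its pull tab, raising that corner well up while the opposite corner still rests on the stack and leaving the trays below in their place, and present it: finish holding the tray by its tab, level and still, centred about 10 cm above the reader's top window. Do not knock over or push away anything else.

Things in the scene. Friction and masses are not known exactly. Their poses are not given: they have to be found in the camera images.
- reader: Code reader: a fixed grey block 80 x 90 mm in plan and 100 mm high. Origin under its centre, z up; its dark upright window is on its -x face, a second flat window is on its top.
- reader_window (a point): Centre of the reader's upright window, 41 mm from the reader's centre on its -x side, 54 mm above the bench. Window 60 mm wide.
- reader_top (a point): Centre of the reader's flat top window, 100 mm above the bench.
- bottle: Sample bottle: the larger brown screw-cap bottle, loose in front of the reader's upright window; 60 mm across, 126 mm high, about 0.25 kg. Cap 35 mm across, fast on the bottle, 110 to 126 mm above the bench; shoulder below it. Origin under its centre, z up; paper label on its -x side. It starts 35 to 130 degrees off; seen from above it must turn anticlockwise to face the window.
- tray: Top tray of the stack, grey plastic, about 0.07 kg: body 88 x 88 mm, 20 mm deep, rim 110 x 110 mm. Origin under the centre of its floor (24 mm above the bench while seated), z up. It nests 12 mm deep in the tray below with 3 mm of play, where a rubber dot in the middle of each side drags on it with about 1.5 N until that side is about 8 mm up.
- tray_tab (a point): Where to grip the pull tab, which sticks out of one corner between the tray's own -x and -y axes: a solid bar 20 mm wide, 10 mm high, ending 112 mm from the tray's centre, over bare bench. This point is at mid-height, 98 mm from the centre along the diagonal, 17 mm above the tray's underside (41 mm above the bench while seated).
- tray_far (a point): The rim corner opposite the tab, 76 mm from the tray's centre, 17 mm above its underside. Pivot the tray about this corner: it is loose once tilted about 0.25 rad (tab some 43 mm up, this corner still down).
- stack: The rest of the stack: two more nested grey trays (rims 110 x 110 mm, the upper rim 36 mm above the bench) fixed on a steel foot 100 x 100 mm; loose on the bench, 0.85 kg. Origin under its centre, z up; the top tray sits square on it with the same axes.
- timer_top (a point): Top of the lab timer, a big round grey dial clock fixed on the bench between reader and stack: about 200 mm wide, 240 mm high. Carry things over or in front of it.
- small_beaker: small glass beaker, 54 mm wide, 70 mm high, bystander; origin under its centre
- brass_weight: small knobbed brass weight, 27 mm wide, 34 mm high, bystander; origin under its centre
- glass_dish: flat round glass dish, 74 mm wide, 16 mm high, bystander; origin under its centre
- stopper: rubber stopper, 34 mm wide, 25 mm high, bystander; origin under its centre
- brown_bottle: smaller brown bottle with a black cap, 51 mm wide, 106 mm high, bystander (not the sample bottle); origin under its centre
- white_bottle: white bottle with a blue cap, 51 mm wide, 106 mm high, bystander; origin under its centre

How it is judged:
By the outcome, as a careful person would: the job done as asked, in the order asked, and still so for the second after the job is handed in, while the arm keeps its last pose, push and grip.
It also fails if it takes over 64 s, if anything falls off the work surface, if the arm or the gripper's body presses on something with over 40 N, if the wrist force passes 120 N, or if a joint passes its speed limit or range.

## Robot

A 6-joint arm with a two-finger parallel gripper is mounted at the origin on a cart in front of the work surface, level with it; the furniture and walls round the work are solid. World frame = base frame: x ahead of the robot, y to its left, z up, the work surface at z = 0. Lengths are in m, angles in rad, forces in N, time in s.
With the tool pointing down it reaches from about 0.225 to 0.875 m from the base axis. Payload 3.4 kg.
Tool frame: the origin (TCP) lies between the finger pads; the fingertips stand 25 mm ahead of it and the grasp point (between the pads) lies 6 mm ahead of it; z points along the fingers, y is the line along which they close (so a half turn about z gives the same grasp; the last joint's range is limited). The gripper opens to 85 mm and grips with 20 to 120 N. Pads are 22 mm wide; open, the fingers measure 114 mm over their backs; the gripper's body (76 mm by 85 mm) begins 54 mm behind the grasp point. The pads swing forward as they close: fully open they stand 13 mm farther back than shut.
Start: joints at [-1.285, 0.276, 1.505, -0, 1.361, -0.121], TCP at [0.228, -0.528, 0.256] pointing down, gripper open.
Joint ranges: [-2.89, 2.89], [-0.75, 2.08], [0.22, 2.7], [-1.18, 4.32], [0.11, 2.71], [-2.7, 2.7]. Speed limits (rad/s): [2.57, 2.57, 3.14, 3.14, 3.14, 3.14].

## Interface

Orientations are given as a unit quaternion [w, x, y, z].
In Python, from rig import manip, cams, ticket gives the robot as it stands.
- The arm moves only by the tool step_arm, never from a script. Its argument "increments" is a list of rows, each an object with "dp": the shift along the world's x, y, z each as a share of 0.2 m, from -1 to 1, a list of three; "yaw": the turn about the world's z as a share of 0.15 rad, from -1 to 1; "grip": the opening, from 0 (shut) to 1 (fully open). In form: [{"dp": [tx, ty, tz], "yaw": yaw, "grip": grip}, ...]. A call has 1 to 5 rows; each row shifts and turns the commanded pose from where the row before left it; what a row does not reach is not made up. A row lasts 1/8 s, in which the tool goes at most 62.5 mm and 10.7 degrees, less where a joint would pass 70% of its speed; a pose out of reach is approached as far as the arm can. A call with a number of a shift or a turn outside -1 to 1 is refused whole. A call with a gripper value outside its range is refused whole. The fingers move at their own pace and stop on an object; "squeeze" is the grip in N (left out, the last holds). Time passes only in rows, so rows that do not move let the fingers close. It gives the time, the measured TCP pose, the force, the opening and the grip force at its end, in the units of the state.
- manip.get_state(): the state, without advancing time (a new reading comes with each control period).
- cams.get_image(name): name is "scene" or "top"; returns the picture (480x640x3 uint8, blue, green, red); there is no depth.
- cams.get_calibration(name): a dict with "fx", "fy", "cx", "cy" (pixels), "extrinsics" (4x4, takes a point from camera to world coordinates). Camera axes: x right, y up, looking along -z (the intrinsics and any distortion apply to the point x, -y, -z); pixel columns grow to the right and rows downward; lengths in m; the calibration is good to about 2 mm. A picture is of the moment at which its call begins. get_calibration takes no time and is no camera call.
- ticket.sign_off(): hands the job in; it is judged then, once.
The state is a dict: "clock": time; "qpos": joint angles; "qd": joint speeds; "effort": joint torques, N m; "position": TCP position; "ee_rot": TCP orientation; "contact_force": force on the tool from outside, world axes, zero at the start; "moment": the same for the moment, N m; "width": finger opening in m; "gripper_force": force on a finger pad.
Only numpy, scipy, OpenCV 4.12 (cv2) and the standard library are available. Lean on these libraries where they do the work, as an engineer would, in place of code of your own. Each camera call takes 0.05 s, during which the arm holds its last target. There are 200 camera calls.

## Working session

There is one attempt and no reset: what is moved stays moved. The work goes in short steps, Python scripts to look and compute and a tool call to move; the robot and the scene stay as the last step left them, time stands still between calls to the robot, and variables do not carry over. Pictures are saved under pics/ and viewed, at most 10 in all, crops included, and the job is handed in when it is done.

Besides the shell and the picture viewer there is one more tool, called as name(argument=value, ...), one argument or row to a line, values as JSON. step_arm: Moves the arm, as the interface text tells. Shift numbers are shares of 0.2 m and turn numbers shares of 0.15 rad, none past 1 either way. Its arguments: {"type":"object","properties":{"increments":{"type":"array"},"squeeze":{"type":"number"}},"required":["increments"]}

```bash
mkdir -p pics
cat > h.py <<'E'
import numpy as np, cv2
from rig import manip, cams, ticket
def ray(n,u,v):
    c=cams.get_calibration(n);T=np.array(c["extrinsics"])
    p=cv2.undistortPoints(np.array([[[u,v]]],float),np.array([[c["fx"],0,c["cx"]],[0,c["fy"],c["cy"]],[0,0,1]]),np.array(c.get("distortion",c.get("dist",[0.,0,0,0])),float))[0,0]
    return T[:3,3],T[:3,:3]@np.array([p[0],-p[1],-1])
def onz(n,u,v,z):
    o,d=ray(n,u,v);return o+d*(z-o[2])/d[2]
def snap(n,f):
    im=cams.get_image(n);cv2.imwrite(f"pics/{f}.png",im);return im
E
python3 - <<'E'
from h import *
for n in("scene","top"):
    snap(n,n+"0");print(cams.get_calibration(n))
print(manip.get_state())
E
```

```text
{'fx': 470.60374204388205, 'fy': 470.60374204388205, 'cx': 331.39511987903575, 'cy': 237.77705793113884, 'extrinsics': array([[-0.86614585,  0.32590452, -0.37891637,  0.10911677],
       [-0.49960733, -0.58515992,  0.63873342,  0.77770913],
       [-0.01356057,  0.7425457 ,  0.66965812,  0.94750748],
       [ 0.        ,  0.        ,  0.        ,  1.        ]])}
{'fx': 480.3418680999295, 'fy': 480.3418680999295, 'cx': 317.790318250801, 'cy': 238.7256065827291, 'extrinsics': array([[ 0.00256845,  0.99204768, -0.12583639,  0.39332903],
       [-0.99991893,  0.00411718,  0.01204897,  0.01932581],
       [ 0.01247124,  0.12579525,  0.99197783,  1.45021733],
       [ 0.        ,  0.        ,  0.        ,  1.        ]])}
{'clock': 0.1, 'qpos': array([-1.28500230e+00,  2.76547895e-01,  1.50598930e+00,  1.06572940e-05,
        1.36072303e+00, -1.20999148e-01]), 'qd': array([ 0.00187028, -0.00142832, -0.00211777,  0.00044648, -0.00027123,
       -0.00075462]), 'effort': array([ 2.08889862e-03, -4.17695439e+01, -2.46402472e+01,  2.67324253e-05,
        5.75185273e-03, -1.10021764e-05]), 'position': array([ 0.22738573, -0.52766508,  0.25552385]), 'ee_rot': array([-8.31384570e-04,  9.79386013e-01,  2.01995896e-01, -6.34311020e-05]), 'contact_force': array([ 0.51861743, -0.29914734, -0.26358322]), 'moment': array([0.02477714, 0.0119824 , 0.00891341]), 'gripper_force': 0.0, 'width': 0.08524526848426335}
```

View pics/scene0.png

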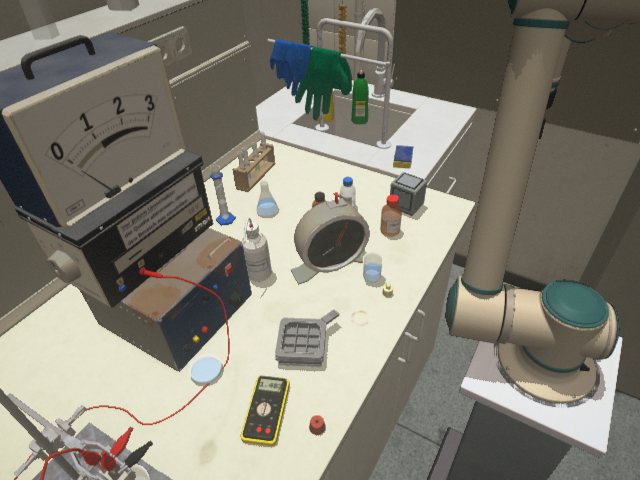

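View pics/top0.png

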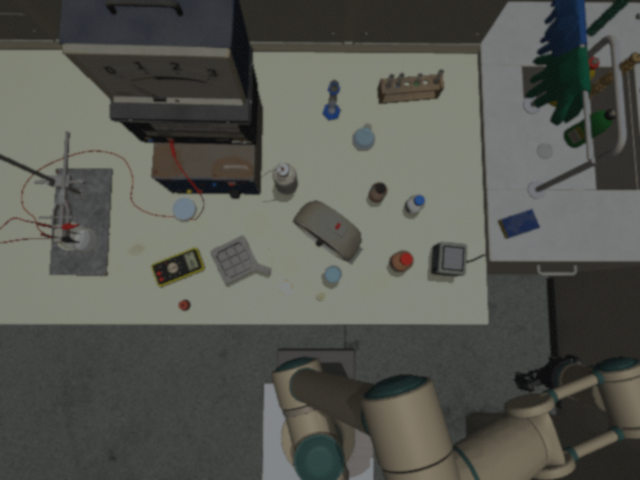

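The scene view shows the bottle (391,215), reader (408,193), timer (332,237), and stack (302,340) with its tab at (332,317). In the top view the bottle cap is at (402,261), the reader at (450,258), the stack at (236,260) and the tab at (263,271). I'll enlarge these regions.

Run:
```python
from h import *
s=cv2.imread("pics/scene0.png");t=cv2.imread("pics/top0.png")
r=lambda im,x,y,w=80,h=60:cv2.resize(im[y:y+h,x:x+w],(400,300),interpolation=cv2.INTER_CUBIC)
cv2.imwrite("pics/c.png",np.vstack([np.hstack([r(s,360,170,),r(s,268,305)]),np.hstack([r(t,390,230),r(t,200,230)])]))
for a in [("top",402,261,.126),("scene",393,199,.126),("top",450,258,.1),("scene",409,184,.1),("top",236,260,.044),("scene",301,338,.044),("top",263,271,.041),("scene",332,317,.041)]:print(a,onz(*a).round(3))
```

```text
('top', 402, 261, 0.126) [ 0.5   -0.23   0.126]
('scene', 393, 199, 0.126) [ 0.503 -0.235  0.126]
('top', 450, 258, 0.1) [ 0.511 -0.371  0.1  ]
('scene', 409, 184, 0.1) [ 0.504 -0.36   0.1  ]
('top', 236, 260, 0.044) [0.508 0.242 0.044]
('scene', 301, 338, 0.044) [0.508 0.251 0.044]
('top', 263, 271, 0.041) [0.476 0.162 0.041]
('scene', 332, 317, 0.041) [0.478 0.161 0.041]
```

View pics/c.png

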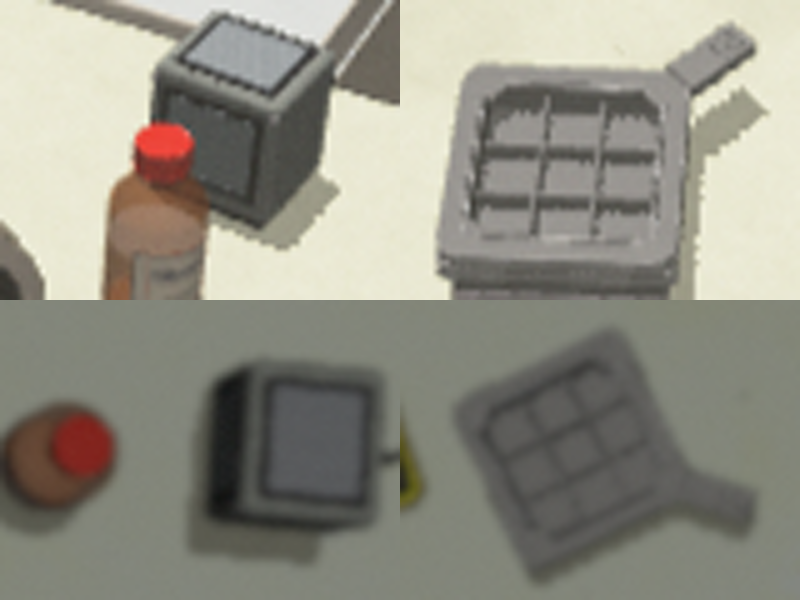

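The crops show the red cap, the label on the bottle's lower right in the scene view, the reader's top window corners (top view) and the tab. I'll zoom in on the label and compute the yaws from corners.

Run:
```python
from h import *
s=cv2.imread("pics/scene0.png");t=cv2.imread("pics/top0.png")
cv2.imwrite("pics/lab.png",cv2.resize(s[192:242,370:415],(540,600),interpolation=cv2.INTER_CUBIC))
h=cv2.cvtColor(t,cv2.COLOR_BGR2HSV)
def blob(m,x0,y0,x1,y1):
    k=np.zeros_like(m);k[y0:y1,x0:x1]=m[y0:y1,x0:x1]
    c=max(cv2.findContours(k,0,1)[0],key=cv2.contourArea);return c
red=lambda im:(lambda q:(((q[...,0]<6)|(q[...,0]>174))&(q[...,1]>190)&(q[...,2]>100)).astype(np.uint8)*255)(cv2.cvtColor(im,cv2.COLOR_BGR2HSV))
for n,im,b in(("top",t,(385,240,420,285)),("scene",s,(375,185,410,215))):
    c=blob(red(im),*b);(u,v),rr=cv2.minEnclosingCircle(c);print(n,"cap",u,v,rr,onz(n,u,v,.118 if n=="scene" else .126).round(4))
C=lambda X,Y,x0,y0:(x0+(X)/5-.4,y0+Y/5-.4)
R=[C(X,Y-300,390,230) for X,Y in((270,383),(374,385),(365,508),(260,500))]
P=np.array([onz("top",u,v,.1) for u,v in R]);print("win",P.round(3),P.mean(0))
R=[C(X,Y,360,170) for X,Y in((222,12),(325,45),(274,93),(178,58))]
P=np.array([onz("scene",u,v,.1) for u,v in R]);print("win",P.round(3),P.mean(0))
# tray rim outer corners + tab
ed=cv2.inRange(h,(0,0,0),(179,255,255))
T=[C(X-400,Y-300,200,230) for X,Y in((612,328),(452,408),(530,580),(755,515))]
P=np.array([onz("top",u,v,.044) for u,v in T]);print("tray top",P.round(3))
S=[C(X-400,Y,268,305) for X,Y in((462,65),(440,260),(680,262),(690,80),(740,45))]
P=np.array([onz("scene",u,v,.044) for u,v in S]);print("tray sc",P.round(3))
```

```text
top cap 405.6896667480469 258.7930908203125 4.842560291290283 [ 0.5063 -0.2405  0.126 ]
scene cap 392.0 198.0 4.123205661773682 [ 0.5111 -0.2479  0.118 ]
win [[ 0.545 -0.354  0.1  ]
 [ 0.544 -0.413  0.1  ]
 [ 0.474 -0.406  0.1  ]
 [ 0.478 -0.346  0.1  ]] [ 0.51020167 -0.37991208  0.1       ]
win [[ 0.543 -0.412  0.1  ]
 [ 0.473 -0.41   0.1  ]
 [ 0.481 -0.348  0.1  ]
 [ 0.547 -0.353  0.1  ]] [ 0.51085322 -0.38074747  0.1       ]
tray top [[0.581 0.226 0.044]
 [0.534 0.318 0.044]
 [0.433 0.27  0.044]
 [0.471 0.14  0.044]]
tray sc [[0.585 0.226 0.044]
 [0.531 0.322 0.044]
 [0.436 0.27  0.044]
 [0.484 0.18  0.044]
 [0.474 0.149 0.044]]
```

View pics/lab.png

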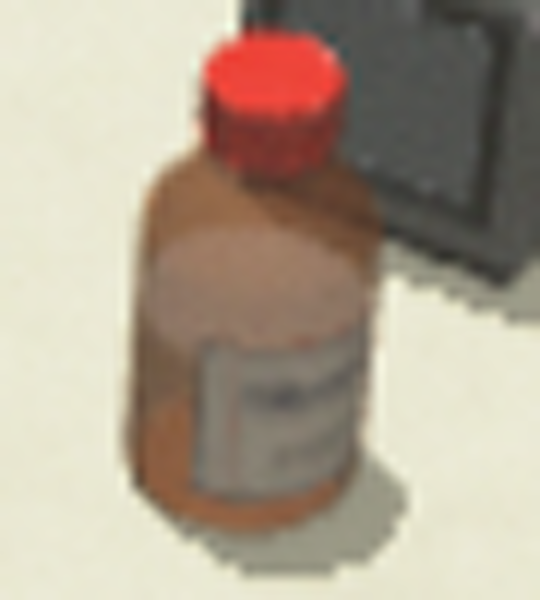

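The zoom shows the label's left edge at about x=197 (y 345–490), its top right corner at about (362,330), and limbs at about 133 and 372. I'll cast these onto the cylinder.

Run:
```python
from h import *
for u,v,n in((392.4,197.8,"scene"),(406.2,258.2,"top")):print(onz(n,u,v,.126))
for c in([.507,-.241],[.51,-.243],[.505,-.24]):
  for X,Y in((203,345),(193,485),(362,330),(357,465),(235,400)):
    o,d=ray("scene",370+X/12-.5,192+Y/12-.5);e=o[:2]-c
    a,b,g=d[:2]@d[:2],d[:2]@e,e@e-.03**2
    D=b*b-a*g
    t=(-b-np.sqrt(max(D,0)))/a;p=o+t*d;q=p[:2]-c;print((X,Y),D>0,p.round(3),np.degrees(np.arctan2(q[1],q[0])).round(1))
```

```text
[ 0.50657309 -0.23943083  0.126     ]
[ 0.50792718 -0.2419238   0.126     ]
(203, 345) True [ 0.508 -0.211  0.062] 88.8
(193, 485) True [ 0.507 -0.211  0.017] 89.7
(362, 330) True [ 0.477 -0.238  0.06 ] 173.7
(357, 465) True [ 0.477 -0.245  0.011] -172.5
(235, 400) True [ 0.499 -0.212  0.048] 106.3
(203, 345) True [ 0.508 -0.213  0.061] 92.9
(193, 485) True [ 0.508 -0.213  0.015] 93.8
(362, 330) True [ 0.48  -0.246  0.053] -174.6
(357, 465) False [ 0.48  -0.254  0.003] -160.2
(235, 400) True [ 0.5   -0.215  0.045] 110.3
(203, 345) True [ 0.507 -0.21   0.063] 85.7
(193, 485) True [ 0.507 -0.21   0.018] 86.6
(362, 330) True [ 0.476 -0.234  0.064] 167.7
(357, 465) True [ 0.475 -0.239  0.016] 177.6
(235, 400) True [ 0.498 -0.211  0.049] 103.5
```

step_arm(
  increments=[
    {"dp": [0.2, 0.205, 0], "yaw": 0, "grip": 0.75},
    {"dp": [0.2, 0.205, 0], "yaw": 0, "grip": 0.75},
    {"dp": [0.2, 0.205, 0], "yaw": 0, "grip": 0.75},
    {"dp": [0.2, 0.205, 0], "yaw": 0, "grip": 0.75},
    {"dp": [0.2, 0.205, 0], "yaw": 0, "grip": 0.75},
  ],
)

```text
clock: 0.72
position: [0.4285, -0.3215, 0.256]
ee_rot: [-0.0, 0.979, 0.202, -0.0]
contact_force: [-0.3, -0.4, -0.1]
width: 0.0642
gripper_force: 0.0
```

step_arm(
  increments=[
    {"dp": [0.2, 0.205, 0], "yaw": 0, "grip": 0.75},
    {"dp": [0.2, 0.205, -0.05], "yaw": 0, "grip": 0.75},
    {"dp": [0, 0, -0.2], "yaw": 0, "grip": 0.75},
    {"dp": [0, 0, -0.2], "yaw": 0, "grip": 0.75},
    {"dp": [0, 0, 0], "yaw": 0, "grip": 0.75},
  ],
)

```text
clock: 1.35
position: [0.5054, -0.2394, 0.1631]
ee_rot: [-0.003, 0.979, 0.202, -0.003]
contact_force: [-0.1, 0.2, 0.6]
width: 0.0642
gripper_force: 0.0
```

Run:
```python
from h import *
s=snap("scene","s1");t=snap("top","t1")
r=lambda im,x,y,w=80,h=80:cv2.resize(im[y:y+h,x:x+w],(400,400),interpolation=cv2.INTER_CUBIC)
cv2.imwrite("pics/a1.png",np.hstack([r(s,355,160),r(t,370,220)]))
```

```text
(no output)
```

View pics/a1.png

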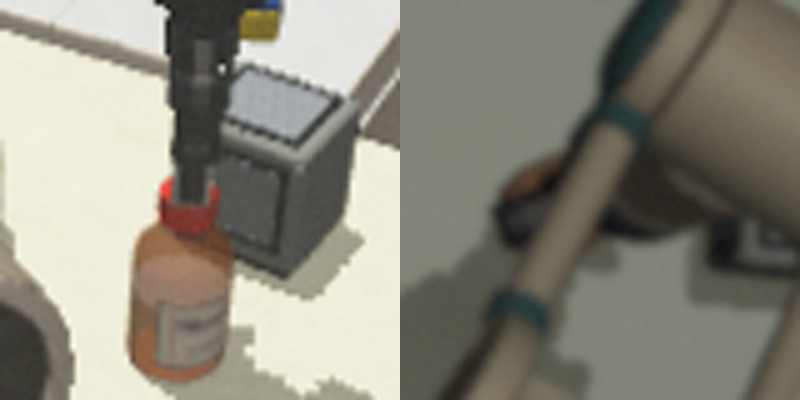

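The near finger lines up with the cap centre at about (190,190) in the left crop, and the reader is clear. I'll descend, grip the cap, then turn it clockwise a bit so the whole label faces the camera and I can measure it.

step_arm(
  increments=[
    {"dp": [0, 0, -0.09], "yaw": 0, "grip": 0.75},
    {"dp": [0, 0, -0.09], "yaw": 0, "grip": 0.75},
    {"dp": [0, 0, 0], "yaw": 0, "grip": 0.3},
    {"dp": [0, 0, 0], "yaw": 0, "grip": 0.3},
    {"dp": [0, 0, 0], "yaw": 0, "grip": 0.3},
  ],
  squeeze=30,
)

```text
clock: 2.08
position: [0.5083, -0.2418, 0.1323]
ee_rot: [0.001, 0.979, 0.202, 0.001]
contact_force: [-0.7, 0.3, 6.5]
width: 0.0324
gripper_force: 30.1
```

step_arm(
  increments=[
    {"dp": [0, 0, 0.005], "yaw": -1, "grip": 0.3},
    {"dp": [0, 0, 0], "yaw": -1, "grip": 0.3},
    {"dp": [0, 0, 0], "yaw": -1, "grip": 0.3},
    {"dp": [0, 0, 0], "yaw": -1, "grip": 0.3},
    {"dp": [0, 0, 0], "yaw": -1, "grip": 0.3},
  ],
)

```text
clock: 2.7
position: [0.508, -0.2415, 0.1323]
ee_rot: [0.0, 0.985, -0.173, 0.001]
contact_force: [-0.4, 0.1, 1.9]
width: 0.0323
gripper_force: 30.2
```

step_arm(
  increments=[
    {"dp": [0, 0, 0], "yaw": -0.7, "grip": 0.3},
    {"dp": [0, 0, 0], "yaw": 0, "grip": 0.3},
  ],
)

```text
clock: 2.95
position: [0.5081, -0.2415, 0.1323]
ee_rot: [0.0, 0.975, -0.222, 0.001]
contact_force: [-0.6, -0.3, 3.4]
width: 0.0322
gripper_force: 30.3
```

Run:
```python
from h import *
s=snap("scene","s2")
cv2.imwrite("pics/a2.png",cv2.resize(s[192:242,370:415],(540,600),interpolation=cv2.INTER_CUBIC))
```

```text
(no output)
```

View pics/a2.png

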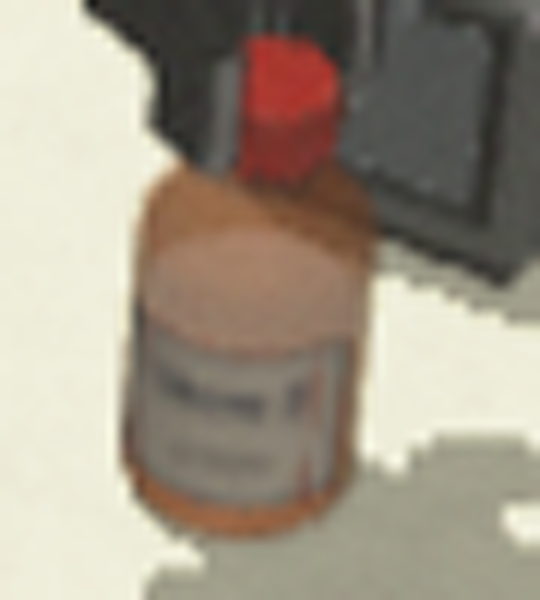

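The turned label now shows its right edge from (340,345) to (325,490), with a red margin line at (317,380)–(307,480).

Run:
```python
from h import *
for c in([.507,-.241],[.508,-.242]):
  for X,Y in((203,345),(193,485),(241,380),(235,460),(340,345),(325,490),(318,380),(308,470)):
    o,d=ray("scene",370+X/12-.5,192+Y/12-.5);e=o[:2]-c
    a,b,g=d[:2]@d[:2],d[:2]@e,e@e-.03**2
    p=o+(-b-np.sqrt(max(b*b-a*g,0)))/a*d;q=p[:2]-c;print((X,Y),p.round(3),np.degrees(np.arctan2(q[1],q[0])).round(1))
```

```text
(203, 345) [ 0.508 -0.211  0.062] 88.8
(193, 485) [ 0.507 -0.211  0.017] 89.7
(241, 380) [ 0.498 -0.213  0.054] 108.3
(235, 460) [ 0.497 -0.213  0.028] 108.9
(340, 345) [ 0.479 -0.229  0.06 ] 157.1
(325, 490) [ 0.479 -0.229  0.013] 157.3
(318, 380) [ 0.482 -0.224  0.052] 145.9
(308, 470) [ 0.482 -0.224  0.023] 145.5
(203, 345) [ 0.508 -0.212  0.062] 89.9
(193, 485) [ 0.508 -0.212  0.016] 90.8
(241, 380) [ 0.498 -0.214  0.053] 109.4
(235, 460) [ 0.498 -0.214  0.027] 110.0
(340, 345) [ 0.48  -0.231  0.059] 158.8
(325, 490) [ 0.48  -0.231  0.012] 159.0
(318, 380) [ 0.483 -0.226  0.051] 147.3
(308, 470) [ 0.483 -0.226  0.021] 146.8
```

step_arm(
  increments=[
    {"dp": [0, 0, 0], "yaw": 1, "grip": 0.3},
    {"dp": [0, 0, 0], "yaw": 1, "grip": 0.3},
    {"dp": [0, 0, 0], "yaw": 1, "grip": 0.3},
    {"dp": [0, 0, 0], "yaw": 1, "grip": 0.3},
    {"dp": [0, 0, 0], "yaw": 1, "grip": 0.3},
  ],
)

```text
clock: 3.62
position: [0.5081, -0.2413, 0.1323]
ee_rot: [0.001, 0.988, 0.153, 0.001]
contact_force: [-1.0, 0.4, 5.7]
width: 0.0328
gripper_force: 30.4
```

step_arm(
  increments=[
    {"dp": [0, 0, 0], "yaw": 1, "grip": 0.3},
    {"dp": [0, 0, 0], "yaw": 1, "grip": 0.3},
    {"dp": [0, 0, 0], "yaw": 1, "grip": 0.3},
    {"dp": [0, 0, 0], "yaw": 1, "grip": 0.3},
    {"dp": [0, 0, 0], "yaw": 0, "grip": 0.3},
  ],
)

```text
clock: 4.25
position: [0.508, -0.2414, 0.1323]
ee_rot: [0.001, 0.9, 0.436, 0.0]
contact_force: [-0.6, 0.4, 5.8]
width: 0.0327
gripper_force: 30.6
```

Run:
```python
from h import *
s=snap("scene","s3")
cv2.imwrite("pics/a3.png",cv2.resize(s[192:242,370:415],(540,600),interpolation=cv2.INTER_CUBIC))
```

```text
(no output)
```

View pics/a3.png

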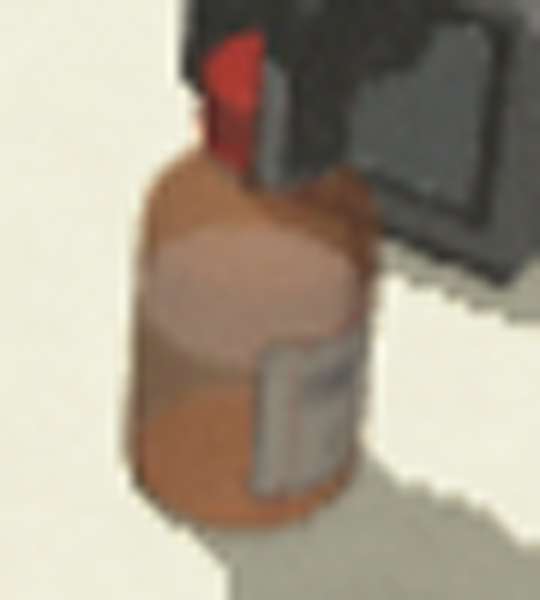

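Label edge is at about x=259, i.e. about 118–119°, which matches the prediction, so the cap isn't slipping. The remaining turn is about 1.56 rad.

step_arm(
  increments=[
    {"dp": [0, 0, 0], "yaw": 1, "grip": 0.3},
    {"dp": [0, 0, 0], "yaw": 1, "grip": 0.3},
    {"dp": [0, 0, 0], "yaw": 1, "grip": 0.3},
    {"dp": [0, 0, 0], "yaw": 1, "grip": 0.3},
    {"dp": [0, 0, 0], "yaw": 1, "grip": 0.3},
  ],
)

```text
clock: 4.92
position: [0.508, -0.2416, 0.1323]
ee_rot: [0.001, 0.677, 0.736, 0.0]
contact_force: [-0.3, -0.5, 4.8]
width: 0.0326
gripper_force: 30.5
```

step_arm(
  increments=[
    {"dp": [0, 0, 0], "yaw": 1, "grip": 0.3},
    {"dp": [0, 0, 0], "yaw": 1, "grip": 0.3},
    {"dp": [0, 0, 0], "yaw": 1, "grip": 0.3},
    {"dp": [0, 0, 0], "yaw": 1, "grip": 0.3},
    {"dp": [0, 0, 0], "yaw": 1, "grip": 0.3},
  ],
)

```text
clock: 5.55
position: [0.5082, -0.2418, 0.1323]
ee_rot: [0.001, 0.36, 0.933, -0.0]
contact_force: [0.6, 0.6, 5.1]
width: 0.0323
gripper_force: 30.5
```

step_arm(
  increments=[
    {"dp": [0, 0, 0], "yaw": 0.4, "grip": 0.3},
    {"dp": [0, 0, 0], "yaw": 0, "grip": 0.3},
    {"dp": [0, 0, 0], "yaw": 0, "grip": 0.6},
    {"dp": [0, 0, 0], "yaw": 0, "grip": 0.75},
    {"dp": [0, 0, 0.03], "yaw": 0, "grip": 0.75},
  ],
)

```text
clock: 6.18
position: [0.507, -0.2407, 0.1367]
ee_rot: [-0.001, 0.334, 0.943, 0.0]
contact_force: [-0.2, 0.4, -0.4]
width: 0.0642
gripper_force: 0.0
```

step_arm(
  increments=[
    {"dp": [0, 0, 0.275], "yaw": 0, "grip": 0.75},
    {"dp": [0, 0, 0.275], "yaw": -0.5, "grip": 0.75},
    {"dp": [0, 0, 0.275], "yaw": -1, "grip": 0.75},
    {"dp": [0, 0, 0.275], "yaw": -1, "grip": 0.75},
    {"dp": [-0.02, 0.28, 0], "yaw": -1, "grip": 0.6},
  ],
)

```text
clock: 6.8
position: [0.506, -0.1882, 0.3623]
ee_rot: [0.006, 0.571, 0.821, 0.0]
contact_force: [0.8, 0.6, -0.2]
width: 0.0512
gripper_force: 0.0
```

step_arm(
  increments=[
    {"dp": [-0.02, 0.28, 0], "yaw": -1, "grip": 0.6},
    {"dp": [-0.02, 0.28, 0], "yaw": -1, "grip": 0.6},
    {"dp": [-0.02, 0.28, 0], "yaw": -1, "grip": 0.6},
    {"dp": [-0.02, 0.28, 0], "yaw": -1, "grip": 0.6},
    {"dp": [-0.02, 0.28, 0], "yaw": -0.58, "grip": 0.6},
  ],
)

```text
clock: 7.42
position: [0.483, 0.0966, 0.3577]
ee_rot: [0.0, 0.812, 0.584, 0.0]
contact_force: [0.6, 0.2, 0.4]
width: 0.0512
gripper_force: 0.0
```

step_arm(
  increments=[
    {"dp": [-0.02, 0.28, 0], "yaw": 0, "grip": 0.6},
    {"dp": [0, 0, -0.28], "yaw": 0, "grip": 0.6},
    {"dp": [0, 0, -0.28], "yaw": 0, "grip": 0.6},
    {"dp": [0, 0, -0.28], "yaw": 0, "grip": 0.6},
    {"dp": [0, 0, 0], "yaw": 0, "grip": 0.6},
  ],
)

```text
clock: 8.05
position: [0.476, 0.1504, 0.1859]
ee_rot: [-0.002, 0.811, 0.585, -0.005]
contact_force: [-0.4, -0.4, 0.9]
width: 0.0515
gripper_force: 0.0
```

Run:
```python
from h import *
s=snap("scene","s4");t=snap("top","t4")
x=manip.get_state();print(x["position"],x["ee_rot"],x["qpos"])
r=lambda im,x,y,w=100,h=100:cv2.resize(im[y:y+h,x:x+w],(400,400),interpolation=cv2.INTER_CUBIC)
cv2.imwrite("pics/a4.png",np.hstack([r(s,355,165,80,80),r(s,265,265)]))
```

```text
[0.48055618 0.15103525 0.19074159] [4.12464885e-04 8.11091201e-01 5.84919008e-01 8.05172623e-04] [ 1.66324264e-01  2.16339550e-01  1.75985711e+00 -2.94736469e-05
  1.16358685e+00  4.87571252e-01]
```

View pics/a4.png

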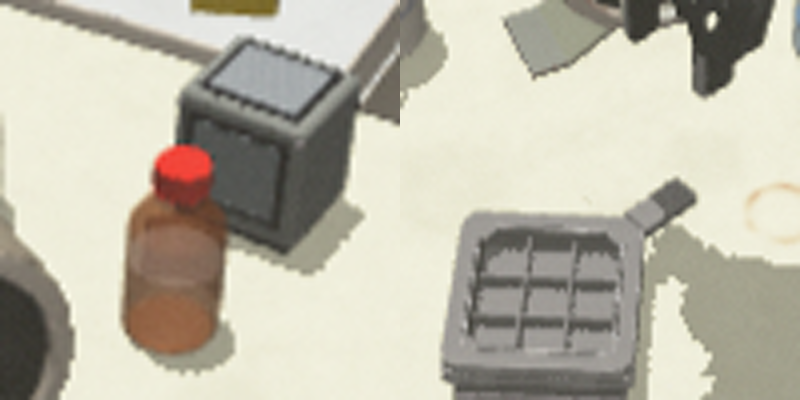

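The bottle (left crop, cap at (183,175)) stands upright with no label showing on the camera side. In the right crop the gripper hangs over the tab at (662,205).

step_arm(
  increments=[
    {"dp": [-0.01, 0.02, -0.237], "yaw": 0, "grip": 0.6},
    {"dp": [0, 0, -0.237], "yaw": 0, "grip": 0.6},
    {"dp": [0, 0, -0.237], "yaw": 0, "grip": 0.6},
    {"dp": [0, 0, 0], "yaw": 0, "grip": 0.6},
  ],
)

```text
clock: 8.65
position: [0.4777, 0.1548, 0.047]
ee_rot: [-0.0, 0.811, 0.585, -0.001]
contact_force: [-0.4, 0.1, -0.4]
width: 0.0514
gripper_force: 0.0
```

step_arm(
  increments=[
    {"dp": [0, 0, 0], "yaw": 0, "grip": 0.1},
    {"dp": [0, 0, 0], "yaw": 0, "grip": 0.1},
    {"dp": [0, 0, 0], "yaw": 0, "grip": 0.1},
    {"dp": [0, 0, 0], "yaw": 0, "grip": 0.1},
  ],
  squeeze=20,
)

```text
clock: 9.15
position: [0.4799, 0.1553, 0.0497]
ee_rot: [0.001, 0.811, 0.585, 0.003]
contact_force: [-0.6, -1.3, 8.3]
width: 0.0194
gripper_force: 23.7
```

step_arm(
  increments=[
    {"dp": [0, 0, 0.025], "yaw": 0, "grip": 0.1},
    {"dp": [0, 0.001, 0.025], "yaw": 0, "grip": 0.1},
    {"dp": [0, 0.002, 0.025], "yaw": 0, "grip": 0.1},
    {"dp": [0.001, 0.002, 0.025], "yaw": 0, "grip": 0.1},
    {"dp": [0.001, 0.003, 0.025], "yaw": 0, "grip": 0.1},
  ],
)

```text
clock: 9.78
position: [0.4779, 0.1559, 0.0725]
ee_rot: [0.0, 0.811, 0.585, -0.0]
contact_force: [1.9, -1.7, -0.6]
width: 0.0193
gripper_force: 23.0
```

step_arm(
  increments=[
    {"dp": [0.001, 0.003, 0.024], "yaw": 0, "grip": 0.1},
    {"dp": [0.001, 0.004, 0.024], "yaw": 0, "grip": 0.1},
    {"dp": [0.002, 0.005, 0.024], "yaw": 0, "grip": 0.1},
    {"dp": [0.002, 0.006, 0.024], "yaw": 0, "grip": 0.1},
    {"dp": [0.002, 0.006, 0.024], "yaw": 0, "grip": 0.1},
  ],
)

```text
clock: 10.4
position: [0.4794, 0.1614, 0.0964]
ee_rot: [-0.0, 0.811, 0.585, -0.0]
contact_force: [-0.1, -0.0, -0.6]
width: 0.0195
gripper_force: 22.5
```

Run:
```python
from h import *
s=snap("scene","s5");t=snap("top","t5")
print(manip.get_state()["position"])
s0=cv2.imread("pics/s4.png")
r=lambda im,x,y,w=80,h=120:cv2.resize(im[y:y+h,x:x+w],(400,600),interpolation=cv2.INTER_CUBIC)
cv2.imwrite("pics/a5.png",np.hstack([r(s0,268,260),r(s,268,260)]))
```

```text
[0.47996121 0.16152613 0.09671776]
```

View pics/a5.png

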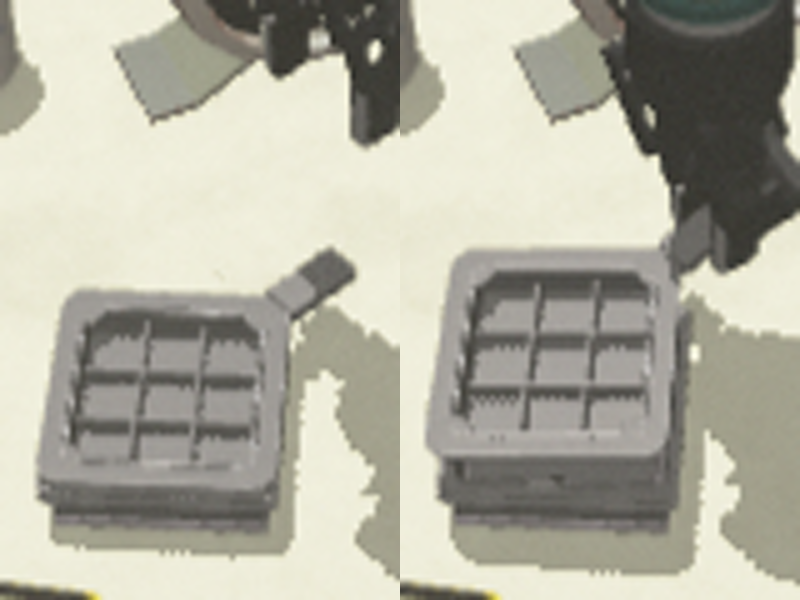

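The tray came up clear with only a little tilt. Its far corner (lower left, now (428,455)) has lifted about 35 zoomed px, because the pads hold the tab too stiffly. I'll ease the grip gradually so the far corner sinks back onto the stack while the tab stays up.

step_arm(
  increments=[
    {"dp": [0, 0, 0], "yaw": 0, "grip": 0.2},
    {"dp": [0, 0, 0], "yaw": 0, "grip": 0.215},
  ],
  squeeze=20,
)

```text
clock: 10.75
position: [0.4793, 0.1612, 0.096]
ee_rot: [-0.0, 0.811, 0.585, -0.0]
contact_force: [-0.2, 0.1, -1.8]
width: 0.0195
gripper_force: 22.6
```

```bash
cat >> h.py <<'E'
O=dict(A=(.583,.226),B=(.532,.321),C=(.4345,.270))
def hts(n,px,sh=(0,0)):
    for k,(u,v) in px.items():
        o,d=ray(n,u,v);q=np.array(O[k])+sh
        t=(q-o[:2])@d[:2]/(d[:2]@d[:2]);p=o+t*d;print(n,k,"z",p[2].round(4),"side err",np.linalg.norm(p[:2]-q).round(4))
E
python3 - <<'E'
from h import *
f=lambda X,Y:(268+X/5-.4,260+Y/5-.4)
hts("scene",dict(A=f(62,290),B=f(40,490),C=f(280,490)))
hts("scene",dict(A=f(55,248),B=f(26,455),C=f(262,458)))
E
```

```text
scene A z 0.0456 side err 0.0015
scene B z 0.0382 side err 0.0
scene C z 0.0437 side err 0.0015
scene A z 0.0773 side err 0.002
scene B z 0.0666 side err 0.0036
scene C z 0.0691 side err 0.0088
```

step_arm(
  increments=[
    {"dp": [0, 0, 0], "yaw": 0, "grip": 0.225},
    {"dp": [0, 0, 0], "yaw": 0, "grip": 0.225},
  ],
)

```text
clock: 11.0
position: [0.4794, 0.1613, 0.096]
ee_rot: [-0.0, 0.811, 0.585, -0.0]
contact_force: [-0.1, -0.3, -0.8]
width: 0.0197
gripper_force: 22.6
```

step_arm(
  increments=[
    {"dp": [0, 0, 0], "yaw": 0, "grip": 0.229},
  ],
)

```text
clock: 11.12
position: [0.4795, 0.1613, 0.0961]
ee_rot: [0.0, 0.811, 0.585, -0.0]
contact_force: [0.1, 0.1, -1.0]
width: 0.0198
gripper_force: 16.9
```

The force follows the set opening near contact, so I'll continue in small steps.

step_arm(
  increments=[
    {"dp": [0, 0, 0], "yaw": 0, "grip": 0.231},
  ],
)

```text
clock: 11.25
position: [0.4795, 0.1613, 0.0961]
ee_rot: [0.0, 0.811, 0.585, 0.0]
contact_force: [-1.3, -0.6, -1.1]
width: 0.0198
gripper_force: 10.9
```

step_arm(
  increments=[
    {"dp": [0, 0, 0], "yaw": 0, "grip": 0.233},
  ],
)

```text
clock: 11.38
position: [0.4796, 0.1613, 0.0962]
ee_rot: [0.0, 0.811, 0.585, 0.0]
contact_force: [0.4, 1.6, -0.6]
width: 0.0201
gripper_force: 3.9
```

```bash
cat >> h.py <<'E'
def track(f0,f1,pts,w=9,R=22):
    a=cv2.cvtColor(cv2.imread(f"pics/{f0}.png"),6);b=cv2.cvtColor(cv2.imread(f"pics/{f1}.png"),6);out={}
    for k,(u,v) in pts.items():
        x,y=int(round(u)),int(round(v));m=cv2.matchTemplate(b[y-w-R:y+w+R+1,x-w-R:x+w+R+1],a[y-w:y+w+1,x-w:x+w+1],5)
        _,s,_,l=cv2.minMaxLoc(m);out[k]=(u+l[0]-R,v+l[1]-R);print(k,out[k],round(s,2))
    return out
E
python3 - <<'E'
from h import *
f=lambda X,Y:(268+X/5-.4,260+Y/5-.4)
P=dict(A=f(55,248),B=f(26,455),C=f(262,458))
snap("scene","s6");hts("scene",track("s5","s6",P,R=15))
E
```

```text
A (280.6, 313.20000000000005) 0.99
B (274.8, 355.6) 0.9
C (320.0, 355.20000000000005) 0.9
scene A z 0.0616 side err 0.0014
scene B z 0.0464 side err 0.001
scene C z 0.0539 side err 0.0093
```

The far corner sank to about 46 mm, close to its resting height. I'll hold this light grip one more moment and check.

step_arm(
  increments=[
    {"dp": [0, 0, 0], "yaw": 0, "grip": 0.2333},
    {"dp": [0, 0, 0], "yaw": 0, "grip": 0.2333},
  ],
)

```text
clock: 11.68
position: [0.4796, 0.1613, 0.0962]
ee_rot: [0.0, 0.811, 0.585, 0.0]
contact_force: [-0.2, 0.4, 0.5]
width: 0.0197
gripper_force: 2.9
```

Run:
```python
from h import *
s=snap("scene","s7");f=lambda X,Y:(268+X/5-.4,260+Y/5-.4)
hts("scene",track("s5","s7",dict(A=f(55,248),B=f(26,455),C=f(262,458)),R=15))
s0=cv2.imread("pics/s6.png")
r=lambda im,x,y,w=80,h=120:cv2.resize(im[y:y+h,x:x+w],(400,600),interpolation=cv2.INTER_CUBIC)
cv2.imwrite("pics/a7.png",np.hstack([r(s0,268,260),r(s,268,260)]))
```

```text
A (280.6, 313.20000000000005) 0.99
B (274.8, 355.6) 0.91
C (320.0, 355.20000000000005) 0.9
scene A z 0.0616 side err 0.0014
scene B z 0.0464 side err 0.001
scene C z 0.0539 side err 0.0093
```

View pics/a7.png

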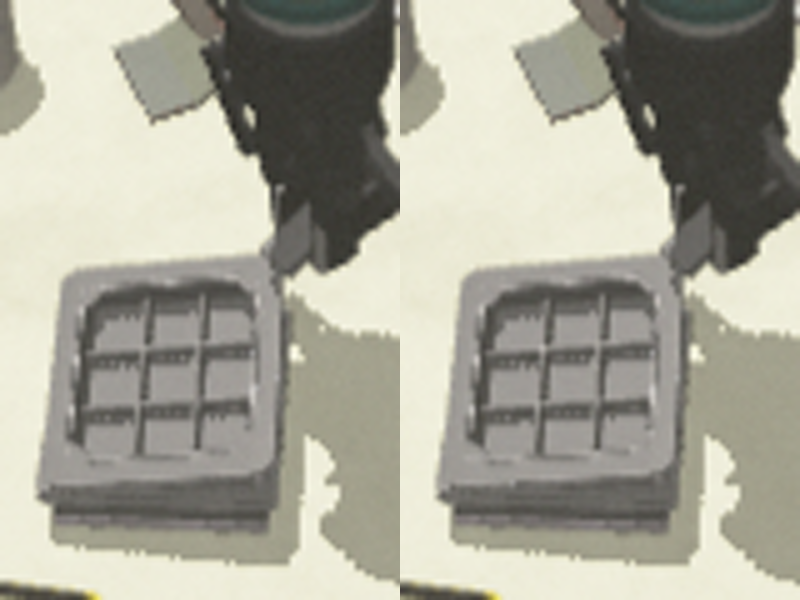

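The far corner (lower left, (440,485)) now rests on the stack, with the tab about 47 mm up and a tilt of about 0.27 rad; the stack hasn't moved. I'll go a touch higher on the light grip, then grip firmly and lift off.

step_arm(
  increments=[
    {"dp": [0.001, 0.004, 0.015], "yaw": 0, "grip": 0.232},
    {"dp": [0, 0, 0], "yaw": 0, "grip": 0.232},
    {"dp": [0, 0, 0], "yaw": 0, "grip": 0.1},
    {"dp": [0, 0, 0], "yaw": 0, "grip": 0.1},
    {"dp": [0, 0, 0], "yaw": 0, "grip": 0.1},
  ],
  squeeze=60,
)

```text
clock: 12.35
position: [0.4798, 0.1621, 0.0991]
ee_rot: [0.0, 0.811, 0.585, 0.0]
contact_force: [-0.5, 1.0, -0.7]
width: 0.0187
gripper_force: 59.6
```

step_arm(
  increments=[
    {"dp": [0, 0, 0.03], "yaw": 0, "grip": 0.1},
    {"dp": [0, 0, 0.06], "yaw": 0, "grip": 0.1},
    {"dp": [0, 0, 0.1], "yaw": 0, "grip": 0.1},
    {"dp": [0, 0, 0.15], "yaw": 0, "grip": 0.1},
    {"dp": [0, 0, 0.2], "yaw": 0, "grip": 0.1},
  ],
)

```text
clock: 12.98
position: [0.4791, 0.162, 0.2083]
ee_rot: [-0.0, 0.811, 0.585, -0.001]
contact_force: [0.4, 0.5, -0.5]
width: 0.0188
gripper_force: 59.6
```

Run:
```python
from h import *
snap("scene","s8")
x=manip.get_state();print(x["position"],x["contact_force"],x["width"])
track("s4","s8",dict(foot1=(268+268/5,260+525/5),foot0=(268+52/5,260+525/5)),w=6,R=10)
```

```text
[0.48246278 0.16271025 0.21414727] [2.95215032 0.06054411 3.38637853] 0.018669739222156402
foot1 (329.6, 375.0) 0.84
foot0 (278.4, 365.0) 1.0
```

step_arm(
  increments=[
    {"dp": [0, 0, 0.25], "yaw": 0, "grip": 0.1},
    {"dp": [0, 0, 0.28], "yaw": 0, "grip": 0.1},
    {"dp": [0, 0, 0.25], "yaw": 0, "grip": 0.1},
    {"dp": [-0.02, -0.14, 0.08], "yaw": -0.3, "grip": 0.1},
    {"dp": [-0.029, -0.2, 0], "yaw": -0.6, "grip": 0.1},
  ],
)

```text
clock: 13.65
position: [0.4704, 0.094, 0.3818]
ee_rot: [0.001, 0.849, 0.529, 0.002]
contact_force: [0.4, -0.2, -1.0]
width: 0.0188
gripper_force: 59.7
```

step_arm(
  increments=[
    {"dp": [-0.029, -0.26, 0], "yaw": -0.6, "grip": 0.1},
    {"dp": [-0.029, -0.26, 0], "yaw": -0.6, "grip": 0.1},
    {"dp": [-0.029, -0.26, 0], "yaw": -0.6, "grip": 0.1},
    {"dp": [-0.029, -0.26, 0], "yaw": -0.6, "grip": 0.1},
    {"dp": [-0.029, -0.26, 0], "yaw": -0.6, "grip": 0.1},
  ],
)

```text
clock: 14.28
position: [0.4403, -0.1674, 0.38]
ee_rot: [0.001, 0.946, 0.325, 0.001]
contact_force: [1.0, -0.2, -0.8]
width: 0.0191
gripper_force: 59.6
```

step_arm(
  increments=[
    {"dp": [-0.029, -0.26, 0], "yaw": -0.6, "grip": 0.1},
    {"dp": [-0.029, -0.26, 0], "yaw": -0.6, "grip": 0.1},
    {"dp": [-0.029, -0.26, 0], "yaw": -0.6, "grip": 0.1},
    {"dp": [-0.029, -0.26, 0], "yaw": -0.6, "grip": 0.1},
    {"dp": [0, -0.155, 0], "yaw": -0.3, "grip": 0.1},
  ],
)

```text
clock: 14.9
position: [0.4168, -0.4073, 0.3795]
ee_rot: [0.0, 0.992, 0.128, -0.0]
contact_force: [1.2, 0.2, -0.8]
width: 0.0183
gripper_force: 59.6
```

step_arm(
  increments=[
    {"dp": [0, 0, -0.2], "yaw": 0, "grip": 0.1},
    {"dp": [0, 0, -0.25], "yaw": 0, "grip": 0.1},
    {"dp": [0, 0, -0.2], "yaw": 0, "grip": 0.1},
    {"dp": [0, 0, 0], "yaw": 0, "grip": 0.1},
  ],
)

```text
clock: 15.4
position: [0.4162, -0.4032, 0.2466]
ee_rot: [-0.003, 0.992, 0.129, -0.002]
contact_force: [-0.1, -0.1, -0.5]
width: 0.0185
gripper_force: 59.6
```

Run:
```python
from h import *
s=snap("scene","s9")
x=manip.get_state();q=x["ee_rot"];print(x["position"],x["contact_force"],x["width"],np.degrees(2*np.arctan2(q[2],q[1])))
```

```text
[ 0.41740483 -0.40463237  0.24911513] [ 0.27719764 -0.04760763 -0.38855322] 0.019110365443800435 14.880873590439059
```

step_arm(
  increments=[
    {"dp": [0, 0, -0.2], "yaw": 0, "grip": 0.1},
    {"dp": [0, 0, -0.18], "yaw": 0, "grip": 0.1},
    {"dp": [0, 0, 0], "yaw": 0, "grip": 0.2},
    {"dp": [0, 0, 0], "yaw": 0, "grip": 0.2},
  ],
  squeeze=20,
)

```text
clock: 15.95
position: [0.4189, -0.4063, 0.176]
ee_rot: [0.002, 0.992, 0.13, 0.001]
contact_force: [0.7, -1.1, -1.0]
width: 0.0186
gripper_force: 59.7
```

step_arm(
  increments=[
    {"dp": [0, 0, -0.02], "yaw": 0, "grip": 0.229},
    {"dp": [0, 0, -0.02], "yaw": 0, "grip": 0.23},
    {"dp": [0, 0, -0.02], "yaw": 0, "grip": 0.23},
    {"dp": [0, 0, 0], "yaw": 0, "grip": 0.23},
  ],
)

```text
clock: 16.45
position: [0.4177, -0.405, 0.1609]
ee_rot: [0.0, 0.992, 0.129, 0.0]
contact_force: [0.5, -0.5, 0.2]
width: 0.0198
gripper_force: 13.7
```

step_arm(
  increments=[
    {"dp": [0, 0, -0.025], "yaw": 0, "grip": 0.231},
    {"dp": [0, 0, -0.025], "yaw": 0, "grip": 0.231},
    {"dp": [0, 0, -0.025], "yaw": 0, "grip": 0.231},
    {"dp": [0, 0, -0.025], "yaw": 0, "grip": 0.231},
  ],
)

```text
clock: 16.95
position: [0.4176, -0.4047, 0.1406]
ee_rot: [-0.0, 0.992, 0.13, -0.0]
contact_force: [-0.6, -1.2, 0.6]
width: 0.02
gripper_force: 10.4
```

step_arm(
  increments=[
    {"dp": [0, 0, -0.025], "yaw": 0, "grip": 0.231},
    {"dp": [0, 0, -0.02], "yaw": 0, "grip": 0.231},
    {"dp": [0, 0, -0.015], "yaw": 0, "grip": 0.231},
  ],
)

```text
clock: 17.32
position: [0.4176, -0.4048, 0.1288]
ee_rot: [-0.0, 0.992, 0.13, -0.0]
contact_force: [-1.1, 0.1, 0.8]
width: 0.02
gripper_force: 10.3
```

step_arm(
  increments=[
    {"dp": [0, 0, -0.012], "yaw": 0, "grip": 0.232},
    {"dp": [0, 0, 0], "yaw": 0, "grip": 0.233},
    {"dp": [0, 0, 0], "yaw": 0, "grip": 0.233},
  ],
)

```text
clock: 17.7
position: [0.4178, -0.4049, 0.1267]
ee_rot: [0.0, 0.992, 0.13, 0.0]
contact_force: [-1.1, -0.2, -0.1]
width: 0.02
gripper_force: 3.8
```

Run:
```python
from h import *
snap("scene","s10");snap("top","t10")
x=manip.get_state();print(x["position"],x["contact_force"],x["width"])
```

```text
[ 0.41776451 -0.40488128  0.12677024] [-0.65309626  0.21956282 -0.48229163] 0.0200228842845027
```

step_arm(
  increments=[
    {"dp": [0, 0, -0.008], "yaw": 0, "grip": 0.233},
    {"dp": [0, 0, 0], "yaw": 0, "grip": 0.233},
  ],
)

```text
clock: 18.05
position: [0.4177, -0.4049, 0.1251]
ee_rot: [0.0, 0.992, 0.13, 0.0]
contact_force: [0.5, 0.6, -0.2]
width: 0.0202
gripper_force: 3.8
```

step_arm(
  increments=[
    {"dp": [0, 0, -0.008], "yaw": 0, "grip": 0.233},
    {"dp": [0, 0, 0], "yaw": 0, "grip": 0.233},
  ],
)

```text
clock: 18.3
position: [0.4176, -0.405, 0.1236]
ee_rot: [0.0, 0.992, 0.13, -0.0]
contact_force: [-1.1, 0.6, 2.1]
width: 0.0198
gripper_force: 3.9
```

step_arm(
  increments=[
    {"dp": [0, 0, -0.008], "yaw": 0, "grip": 0.233},
    {"dp": [0, 0, 0], "yaw": 0, "grip": 0.233},
  ],
)

```text
clock: 18.55
position: [0.4175, -0.405, 0.1219]
ee_rot: [0.0, 0.992, 0.13, -0.0]
contact_force: [-0.8, -0.9, 1.8]
width: 0.0202
gripper_force: 4.1
```

step_arm(
  increments=[
    {"dp": [0, 0, 0], "yaw": 0, "grip": 0.265},
    {"dp": [0, 0, 0.015], "yaw": 0, "grip": 0.27},
    {"dp": [0, 0, 0], "yaw": 0, "grip": 0.27},
    {"dp": [0, 0, 0], "yaw": 0, "grip": 0.27},
  ],
)

```text
clock: 19.05
position: [0.4178, -0.4049, 0.125]
ee_rot: [0.0, 0.992, 0.13, 0.0]
contact_force: [0.2, 0.0, -0.3]
width: 0.0228
gripper_force: 0.0
```

Run:
```python
from h import *
snap("scene","s11")
x=manip.get_state();print(x["position"],x["contact_force"],x["width"],x["gripper_force"])
```

```text
[ 0.41778448 -0.40486653  0.12494335] [ 0.3759108  -0.32918248 -0.34621025] 0.022889873530305596 0.0
```

step_arm(
  increments=[
    {"dp": [0, 0, 0], "yaw": 0, "grip": 0.235},
    {"dp": [0, 0, 0], "yaw": 0, "grip": 0.22},
    {"dp": [0, 0, 0], "yaw": 0, "grip": 0.1},
    {"dp": [0, 0, 0], "yaw": 0, "grip": 0.1},
  ],
  squeeze=20,
)

```text
clock: 19.6
position: [0.4178, -0.4049, 0.125]
ee_rot: [0.0, 0.992, 0.13, 0.0]
contact_force: [0.4, -0.8, 0.2]
width: 0.0195
gripper_force: 20.4
```

step_arm(
  increments=[
    {"dp": [0, 0, 0], "yaw": 0, "grip": 0.1},
    {"dp": [0, 0, 0], "yaw": 0, "grip": 0.1},
  ],
  squeeze=60,
)

```text
clock: 19.85
position: [0.4177, -0.4049, 0.125]
ee_rot: [0.0, 0.992, 0.13, 0.0]
contact_force: [0.3, -1.1, 1.1]
width: 0.0186
gripper_force: 61.4
```

Run:
```python
from h import *
s=snap("scene","s12");t=snap("top","t12")
x=manip.get_state();print(x["position"],x["contact_force"],x["width"],x["gripper_force"])
c=np.array([.511,-.380]);a0=np.radians(15)
cal=cams.get_calibration("scene");T=np.linalg.inv(np.array(cal["extrinsics"]))
def proj(p):
    q=T[:3,:3]@p+T[:3,3];return (cal["cx"]+cal["fx"]*q[0]/-q[2],cal["cy"]-cal["fy"]*q[1]/-q[2])
for k in range(4):
    a=a0+k*np.pi/2;print(k,proj(np.r_[c+.076*np.array([np.cos(a),np.sin(a)]),.12]))
# difference mask vs. the first picture of the empty reader
for f in("s10","s11","s12"):
    d=cv2.absdiff(cv2.imread(f"pics/{f}.png"),cv2.imread("pics/s4.png")).max(2)>18
    print(f);[print("".join(".#"[int(z)] for z in d[y,370:450])) for y in range(140,206,3)] if f=="s12" else print(d[140:215,370:450].sum())
print(track("s10","s12",{k:proj(np.r_[c+.076*np.array([np.cos(a0+k*np.pi/2),np.sin(a0+k*np.pi/2)]),.12]) for k in range(4)},w=6,R=6))
```

```text
[ 0.41775456 -0.40498045  0.12501548] [ 0.57563033 -0.03914581  1.0842163 ] 0.018439812155332143 61.383841037750244
0 (np.float64(385.5430684861391), np.float64(171.30881391919485))
1 (np.float64(406.4362573665235), np.float64(188.87836270989783))
2 (np.float64(434.9944204036468), np.float64(178.05896605340644))
3 (np.float64(413.3208306037228), np.float64(161.4491222623423))
s10
2010
s11
2005
s12
#####....###..##################################################################
###################.#......###.....#############################################
###...................................##########################################
...........................................#####################################
................................................##################..############
.....................................................................###########
....................................................................############
....................................................................############
....................................##########.....
[... 936 characters left out ...]
.................................................................
.....................................................#..........................
0 (np.float64(385.5430684861391), np.float64(171.30881391919485)) 0.97
1 (np.float64(406.4362573665235), np.float64(188.87836270989783)) 0.98
2 (np.float64(434.9944204036468), np.float64(178.05896605340644)) 0.93
3 (np.float64(413.3208306037228), np.float64(161.4491222623423)) 1.0
{0: (np.float64(385.5430684861391), np.float64(171.30881391919485)), 1: (np.float64(406.4362573665235), np.float64(188.87836270989783)), 2: (np.float64(434.9944204036468), np.float64(178.05896605340644)), 3: (np.float64(413.3208306037228), np.float64(161.4491222623423))}
```

The tray sits flat and centred on the reader top, with the rim outline matching the prediction. I'll lift it 100 mm straight up.

step_arm(
  increments=[
    {"dp": [0, 0, 0], "yaw": 0, "grip": 0.1},
    {"dp": [0, 0, 0.02], "yaw": 0, "grip": 0.1},
    {"dp": [0, 0, 0.05], "yaw": 0, "grip": 0.1},
    {"dp": [0, 0, 0.09], "yaw": 0, "grip": 0.1},
    {"dp": [0, 0, 0.1], "yaw": 0, "grip": 0.1},
  ],
  squeeze=80,
)

```text
clock: 20.58
position: [0.4176, -0.4048, 0.1777]
ee_rot: [-0.0, 0.992, 0.13, -0.0]
contact_force: [0.1, 0.3, -2.3]
width: 0.0183
gripper_force: 81.3
```

step_arm(
  increments=[
    {"dp": [0, 0, 0.1], "yaw": 0, "grip": 0.1},
    {"dp": [0, 0, 0.08], "yaw": 0, "grip": 0.1},
    {"dp": [0, 0, 0.05], "yaw": 0, "grip": 0.1},
    {"dp": [0, 0, 0.01], "yaw": 0, "grip": 0.1},
    {"dp": [0, 0, 0], "yaw": 0, "grip": 0.1},
  ],
)

```text
clock: 21.2
position: [0.4175, -0.4047, 0.2245]
ee_rot: [-0.0, 0.992, 0.13, -0.0]
contact_force: [-0.5, 0.0, -1.7]
width: 0.0183
gripper_force: 81.3
```

step_arm(
  increments=[
    {"dp": [0, 0, 0], "yaw": 0, "grip": 0.1},
    {"dp": [0, 0, 0], "yaw": 0, "grip": 0.1},
    {"dp": [0, 0, 0], "yaw": 0, "grip": 0.1},
    {"dp": [0, 0, 0], "yaw": 0, "grip": 0.1},
  ],
)

```text
clock: 21.7
position: [0.4177, -0.4049, 0.2248]
ee_rot: [-0.0, 0.992, 0.13, -0.0]
contact_force: [-0.8, -0.3, -1.9]
width: 0.018
gripper_force: 81.3
```

Run:
```python
from h import *
s=snap("scene","s13")
x=manip.get_state();print(x["position"],x["contact_force"],x["width"],x["gripper_force"])
a0=np.radians(15.9);c=x["position"][:2]+.097*np.array([np.cos(a0),np.sin(a0)]);print("centre",c)
cal=cams.get_calibration("scene");T=np.linalg.inv(np.array(cal["extrinsics"]))
def proj(p):
    q=T[:3,:3]@p+T[:3,3];return np.array((cal["cx"]+cal["fx"]*q[0]/-q[2],cal["cy"]-cal["fy"]*q[1]/-q[2]))
a=cv2.imread("pics/s12.png",0);b=cv2.imread("pics/s13.png",0)
for k in range(4):
    v=np.array([np.cos(a0+k*np.pi/2),np.sin(a0+k*np.pi/2)])
    c0=c
    p0=proj(np.r_[c0+.076*v,.12]).round().astype(int)
    pe=proj(np.r_[c+.076*v,.22]);w=7
    m=cv2.matchTemplate(b[p0[1]-60:p0[1]+20,p0[0]-25:p0[0]+25],a[p0[1]-w:p0[1]+w+1,p0[0]-w:p0[0]+w+1],5)
    _,sc,_,l=cv2.minMaxLoc(m);print(k,"expected",pe.round(1),"found",p0[0]-25+l[0]+w,p0[1]-60+l[1]+w,round(sc,2))
d=cv2.absdiff(s,cv2.imread("pics/s4.png")).max(2)>18
[print("".join(".#"[int(z)] for z in d[y,370:450])) for y in range(105,190,3)]
```

```text
[ 0.41768589 -0.40489732  0.22486226] [-0.6271583   0.53031821 -0.97145257] 0.017914627865975107 81.3462245464325
centre [ 0.5109748  -0.37832328]
0 expected [387.4 143.5] found 390 174 0.8
1 expected [409.9 160.4] found 411 186 0.69
2 expected [439.5 149.6] found 440 139 0.78
3 expected [416.1 133.7] found 412 170 0.7
...........................#####################################################
................######################.####.####################################
....#####################...########.###########################################
###############....###############.#.###########################################
##.....#################............############################################
############...................#################################################
...............................#################################################
.............................###################################################
.......................#########################################################
............######################################
[... 869 characters left out ...]
....................................................
................................................................................
................................................................................
........................................#.......................................
.............................................#..##..............................
.......................####..........................####.......................
......................######......................#####.........................
............................#####.##...........#####............................
...................................##############...............................
```

```bash
python3 -c "
from h import *
print(np.abs(manip.get_state()['qd']).max(),ticket.sign_off())"
```

```text
the job is handed in; nothing more can be done
0.0013942127002728357 None
```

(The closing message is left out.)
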